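# Turn the key hook home and hang the locker key paddle

## Robot

A 6-joint arm with a two-finger parallel gripper is mounted at the origin on the work surface. World frame = base frame: x ahead of the robot, y to its left, z up, the work surface at z = 0. Lengths are in m, angles in degrees, forces in N, time in s.
With the tool pointing down it reaches from about 0.325 to 0.85 m from the base axis. Payload 4.4 kg.
Tool frame: the origin (TCP) lies at the very end of the fingers, on their centre line; the grasp point (between the pads) lies r.tcp_to_grasp behind it (r.tcp_to_grasp is the distance from the TCP to the grasp point, in m); z points along the fingers, y is the line along which they close (so a half turn about z gives the same grasp; the last joint's range is limited). The gripper opens to 94 mm and grips with 3 to 60 N. Pads are 16 mm wide; open, the fingers measure 119 mm over their backs; the gripper's body (75 mm by 177 mm) begins 78 mm behind the grasp point.
Start: joints at [63.054, 11.837, 88.321, -0, 79.842, -8.623], TCP at [0.181, 0.546, 0.205] pointing down, gripper open.
Joint ranges: [-156.59, 156.59], [-49.26, 127.26], [12.9, 141.05], [-63.56, 243.56], [4.71, 150.69], [-161.64, 161.64]. Speed limits (degrees/s): [159.86, 159.86, 180, 180, 180, 180].

## Interface

Orientations are given as [roll, pitch, yaw] about the fixed x, y, z axes, in that order (R = Rz(yaw) Ry(pitch) Rx(roll)).
In Python, from plant import r, eyes, workorder gives the robot as it stands. The module is installed in compiled form; this text tells all that it offers. Calls block until the motion is done:
- r.goto(position, orientation): joint-space move of the TCP to a pose.
- r.line_to(position, attitude=None, max_speed=0.15): straight line of the TCP; attitude=None keeps the orientation; max_speed is the mean speed in m/s.
- r.set_joints(angles): joint-space move.
- r.set_gripper(opening, effort=None): finger opening in m; effort is the grip in N (None keeps the last); returns when the fingers have stopped.
- r.pause(seconds).
- r.inverse_kinematics(position, orientation): joint angles nearest the present ones, or None.
- r.get_obs(): the state.
- eyes.camera(name): name is "side" or "top" or "wrist"; returns a dict with "frame" (384x512x3 uint8, red, green, blue), "K" (3x3 intrinsics, pixels), "camera_from_world" (4x4, takes a point from world to camera coordinates). Camera axes: x right, y up, looking along -z (the intrinsics and any distortion apply to the point x, -y, -z); pixel columns grow to the right and rows downward; lengths in m; the calibration is good to about 2 mm. A picture is of the moment at which its call begins. There is no depth.
A pose or a line that the arm cannot do raises r.Unreachable and nothing moves.
- workorder.close_job(): hands the job in; it is judged then, once.
The state is a dict: "time_s": time; "joint_pos": joint angles; "joint_velocities": joint speeds; "joint_efforts": joint torques, N m; "tool_pos": TCP position; "tool_rot": TCP orientation; "force": force on the tool from outside, world axes, zero at the start; "torque": the same for the moment, N m; "grip_width": finger opening in m; "finger_force": force on a finger pad.
Only numpy, scipy, OpenCV 4.12 (cv2) and the standard library are available. Lean on these libraries where they do the work, as an engineer would, in place of code of your own. Each camera call takes 0.05 s, during which the arm holds its last target. There are 200 camera calls.

## Task

At the post room counter, push the red fin of the key stand's swivel hook round anticlockwise (seen from above) until the swivel has pressed the yellow sprung catch fully home; it goes stiffly, so feel for the stop and do not force it. Then take the orange key paddle out of the rack and hang it by its eye on the hook, gently, so that it hangs freely and the hook stays home against its catch. Leave the other paddles and everything else on the counter where they are.

Things in the scene. Friction and masses are not known exactly. Their poses are not given: they have to be found in the camera images.
- stand: Key stand fixed to the counter: dark round foot 124 mm across, 14 mm high, and a steel post 20 mm thick. Origin: centre of the foot's underside, on the swivel's upright turning axis. When the catch is home the hook points along the stand's -x, up to 0.55 rad either way (a hidden setting of the collar under the swivel); at the start it is 0.45 to 2.25 rad clockwise of that.
- fin (a point): Middle of the top edge of the red turning fin on the swivel, opposite the hook: an upright plate 26 mm long (34 to 60 mm from the axis), 6 mm thick, top 206 mm and lower edge 168 mm above the counter. Axes as swivel: x radial (toward the axis), y across the fin. Anticlockwise from above means moving the fin along its -y.
- hook_seat (a point): Where an eye should hang: top of the hook's arm, 48 mm from the axis, 173 mm above the counter. Axes as swivel. The arm is a level round steel bar 6 mm thick, straight from the hub (16 mm from the axis) to 70 mm. A sideways push of about 2.5 N here turns the swivel off its catch.
- hook_tip (a point): Top of the hook's upturned end, 74 mm from the axis, 183 mm above the counter: 10 mm above the arm's top; bar 6 mm thick. From the underside of the arm to the tip's top is 16 mm.
- catch (a joint): Travel of the yellow sprung catch, a plunger in a black 20 mm housing beside the hub (29 to 57 mm from the axis, top 155 mm above the counter): 0 free, 0.005 m fully home on its hard stop. The swivel's brass lug presses it in its last 0.16 rad; spring 0.6 N free, 2.6 N home (adds up to 2 N at the fin). Count 0.0038 or more as home.
- rack: Fixed wooden block 75 x 190 x 45 mm (x, y, z), origin centre of underside, with three slots 60 mm apart along its y, 32 x 10 mm and 35 mm deep, a paddle standing in each, in any order; the paddles' axes are those of the rack.
- paddle_orange: Orange rigid key paddle 40 (x) x 8 (y) x 138 (z) mm, 50 to 100 g, upright in a slot. Origin: centre of underside. Blade 30 mm wide up to z = 70; the eye, open along y, 28 mm wide, z = 70 to 100; 8 mm bar over it; grip tab 24 mm wide (x), 8 mm thick, z = 108 to 138. Hung, its y lies along the hook's arm. Keep its force on the hook under 15 N.
- eye_top (a point): Middle of the upper edge of the orange paddle's eye (z = 100 mm), which rests on the hook's arm when hung. Axes as the paddle.
- paddle_blue: Blue paddle, same shape, another box's: to be left in its slot.
- paddle_green: Green paddle, same shape: to be left in its slot.
- stamp: Rubber stamp with a wooden handle, 60 x 26 x 74 mm; leave alone. Origin: underside.
- ink_pad: Black ink pad 110 x 70 x 18 mm; leave alone. Origin: underside.
- parcel: Cardboard parcel 110 x 140 x 70 mm; leave alone. Origin: underside.
- bell: Brass counter bell 84 mm across, 58 mm high; leave alone. Origin: underside.
- mug: Blue mug 80 mm across, 90 mm high; leave alone. Origin: underside.
- letters: Bundle of letters 220 x 110 x 30 mm; leave alone. Origin: underside.
- swivel: Brass hub (32 mm across, 140 to 180 mm above the counter) with hook, fin and lug, turning on the post. Origin on its axis, 160 mm above the counter. x points out along the hook, z up; the fin is on the -x side. Dry friction of 0.13 N m holds it (about 3 N at the fin), so it stays where it is left; its end stop is hard. Keep any push on it under 15 N.
Not all that is in view belongs to the job. Of the things that look like the paddle_orange, the smaller one is meant. What is shaped like the stand but white is not meant.

How it is judged:
By the outcome, as a careful person would: the job done as asked, in the order asked, and still so for the second after the job is handed in, with the robot touching nothing.
It also fails if it takes over 72 s, if anything falls off the work surface, if the arm or the gripper's body presses on something with over 40 N, if the wrist force passes 120 N, or if a joint passes its speed limit or range.

## Working session

There is one attempt and no reset: what is moved stays moved. The work goes in short steps, each a Python script; the robot and the scene stay as the last script left them, time stands still between calls to the robot, and variables do not carry over. Pictures are saved under pics/ and viewed, at most 10 in all, crops included, and the job is handed in when it is done.

```bash
mkdir -p pics; ls; cat > h.py <<'E'
import numpy as np, cv2
from plant import r, eyes, workorder
def shot(n,save=None):
    c=eyes.camera(n)
    if save: cv2.imwrite(f'pics/{save}.png',c['frame'][:,:,::-1])
    return c
def ray(c,u,v):
    p=np.linalg.inv(c['K'])@[u,v,1]; d=np.array([p[0],-p[1],-p[2]])
    M=np.linalg.inv(c['camera_from_world']); return M[:3,3],M[:3,:3]@d
def onz(c,u,v,z):
    o,d=ray(c,u,v); return o+d*(z-o[2])/d[2]
def proj(c,P):
    p=c['camera_from_world']@np.append(P,1); q=c['K']@[p[0],-p[1],-p[2]]; return q[:2]/q[2]
def tri(rays):
    A=0;b=0
    for o,d in rays:
        d=d/np.linalg.norm(d);m=np.eye(3)-np.outer(d,d);A=A+m;b=b+m@o
    return np.linalg.solve(A,b)
E
python3 - <<'E'
from h import *
a=shot('top','top0');b=shot('side','side0')
im=np.hstack([a['frame'],b['frame']])
for c in(a,b): print(c['K'],c['camera_from_world'])
print(r.get_obs(),r.tcp_to_grasp)
E
```

```text
pics
[[406.546336     0.         263.97478154]
 [  0.         406.546336   191.62193178]
 [  0.           0.           1.        ]] [[ 0.02768057 -0.99961119 -0.00335549  0.03739885]
 [ 0.97557449  0.02628288  0.21809086 -0.5280797 ]
 [-0.21791788 -0.00931041  0.9759227  -1.39246816]
 [ 0.          0.          0.          1.        ]]
[[412.90497669   0.         255.23070931]
 [  0.         412.90497669 198.221888  ]
 [  0.           0.           1.        ]] [[ 0.73674358 -0.67580642 -0.0222391  -0.35076536]
 [ 0.41275731  0.42343781  0.80643154 -0.35878114]
 [-0.53557474 -0.60331261  0.59090913 -1.08108356]
 [ 0.          0.          0.          1.        ]]
{'time_s': 0.1, 'joint_pos': array([ 6.30532821e+01,  1.18781219e+01,  8.83926626e+01, -2.11085024e-04,
        7.98419993e+01, -8.62263530e+00]), 'joint_velocities': array([-0.02940528, -0.08438884, -0.25754235, -0.08507983, -0.00295751,
       -0.01298758]), 'joint_efforts': array([-1.38422874e-03, -3.71866214e+01, -2.82294166e+01,  6.99732313e-02,
        3.12150351e-02, -5.69601036e-05]), 'tool_pos': array([0.18046356, 0.54521176, 0.20445196]), 'tool_rot': array([-1.79888460e+02, -1.67038571e-02,  1.61675939e+02]), 'force': array([ 0.86101991, -1.35555686, -0.7091074 ]), 'torque': array([-0.06892866,  0.04482118, -0.02266361]), 'finger_force': 0.0, 'grip_width': 0.09417311773629845} 0.0188
```

View pics/top0.png

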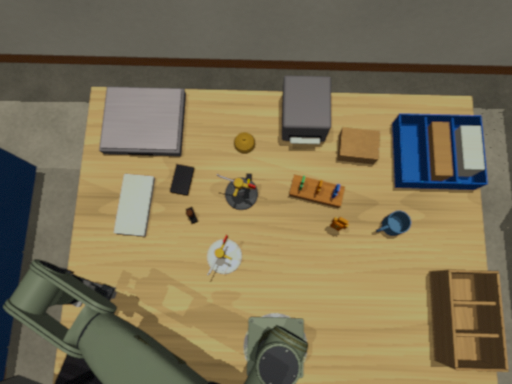

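View pics/side0.png

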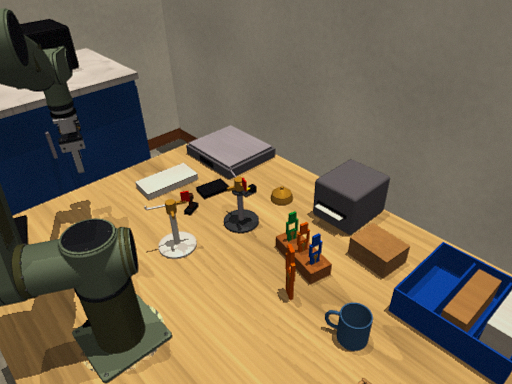

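Top view: dark stand at (241,192), rack at (317,191) with orange in the middle slot, a bigger orange decoy at (339,224), and the white decoy stand at (224,256). The side view agrees. I'll zoom in.

```bash
python3 - <<'E'
from h import *
a=cv2.imread('pics/top0.png');b=cv2.imread('pics/side0.png')
f=cv2.resize(a[160:240,205:355],(750,400),interpolation=cv2.INTER_CUBIC)[:,:]
t=cv2.resize(a[165:215,210:270],(360,300),interpolation=cv2.INTER_CUBIC)
s=cv2.resize(b[165:240,212:272],(240,300),interpolation=cv2.INTER_CUBIC)
rk=cv2.resize(b[200:310,265:340],(200,293),interpolation=cv2.INTER_CUBIC)
rk=cv2.copyMakeBorder(rk,0,7,0,0,cv2.BORDER_CONSTANT)
row=np.hstack([t,s,rk]); r2=cv2.resize(a[170:232,280:360],(400,300))
r2=cv2.copyMakeBorder(r2,0,0,0,400,cv2.BORDER_CONSTANT)
cv2.imwrite('pics/crop1.png',np.vstack([row,r2]) )
c=shot('top')
print(onz(c,241,194,.014),onz(c,317,191,.045))
E
```

```text
[0.52553494 0.13641491 0.014     ] [ 0.53728046 -0.13892572  0.045     ]
```

View pics/crop1.png

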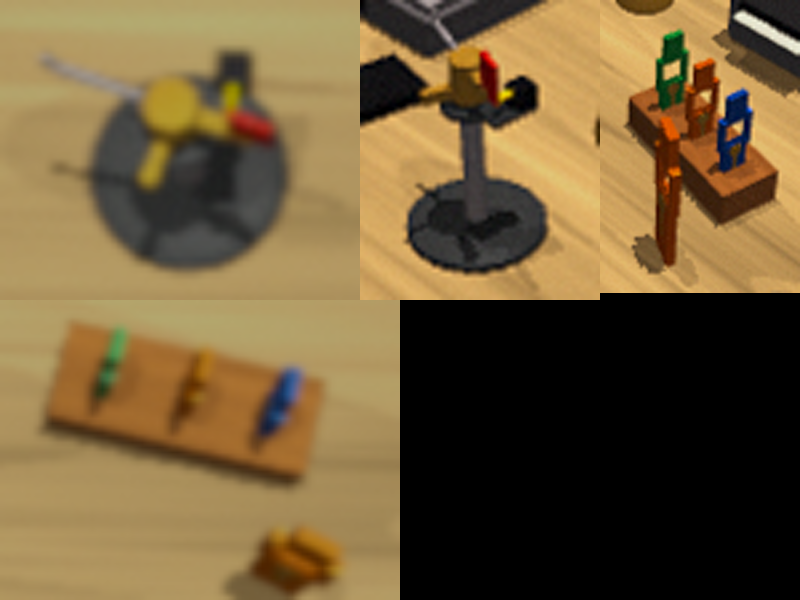

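The crop shows the hook pointing left, the red fin right at crop (252,127), and the lug at the lower left. The catch is at the upper right, so about 110° of anticlockwise turn remains. The rack has green, orange and blue left to right. Next I'll localise.

```bash
cat >> h.py <<'E'
def hsv(c): return cv2.cvtColor(c['frame'],cv2.COLOR_RGB2HSV)
def blobs(c,lo,hi,box=None,mn=4):
    m=cv2.inRange(hsv(c),lo,hi)
    if box:
        k=np.zeros_like(m);x0,y0,x1,y1=box;k[y0:y1,x0:x1]=1;m*=k
    return [x for x in sorted(cv2.findContours(m,0,2)[0],key=len,reverse=True) if len(x)>=mn]
def cen(k):
    return k[:,0].mean(0)
E
python3 - <<'E'
from h import *
a=shot('top');b=shot('side')
print('foot',onz(a,241.5,193.5,.014),'hubtop',onz(a,238.3,182.5,.18), 'tri hub',tri([ray(a,238.3,182.5),ray(b,238.8,178)]))
print('fin',onz(a,252,186.2,.2),'tri',tri([ray(a,252,186.2),ray(b,244,178.8)]))
print('tip',onz(a,217.5,175,.183))
print('tab',onz(a,321.6,181.4,.148))
pc=[onz(a,280+x/5,170+(y-300)/4.84,.045) for x,y in [(70,322),(325,380),(300,472),(48,420)]]
print(np.round(pc,4),np.mean(pc,0)); 
for i in range(4): d=pc[(i+1)%4]-pc[i];print(np.linalg.norm(d),np.degrees(np.arctan2(d[1],d[0])))
for nm,lo,hi in [('red',(0,200,120),(4,255,255)),('or',(8,150,60),(16,255,255))]:
  for c,bx in ((a,(285,165,350,210)),(a,(225,165,270,210)),(b,(220,165,340,260))):
    print(nm,[ (cv2.minAreaRect(k)) for k in blobs(c,lo,hi,bx)][:3])
E
```

```text
foot [0.52746471 0.13465182 0.014     ] hubtop [0.52806873 0.13565721 0.18      ] tri hub [0.52921309 0.13407225 0.18405415]
fin [0.51208375 0.08951468 0.2       ] tri [0.51187046 0.08762383 0.2109074 ]
tip [0.55085686 0.20481848 0.183     ]
tab [ 0.54723592 -0.14162149  0.148     ]
[[ 0.5964 -0.0554  0.045 ]
 [ 0.5566 -0.2399  0.045 ]
 [ 0.4862 -0.221   0.045 ]
 [ 0.5206 -0.0405  0.045 ]] [ 0.53995047 -0.13920826  0.045     ]
0.1887599406163533 -102.17809358887283
0.07282221824909713 164.9223777067661
0.18375663195137984 79.20760031090128
0.0771849147490584 -11.158573341136425
red []
red [((251.4412078857422, 185.7353057861328), (5.093247413635254, 0.7276068925857544), 14.03624439239502)]
red [((243.49998474121094, 179.5), (4.160251617431641, 0.8320503830909729), 56.3099365234375)]
or [((316.3672180175781, 190.89442443847656), (52.65165710449219, 21.989532470703125), 13.706960678100586)]
or [((249.0517120361328, 185.87930297851562), (5.385164737701416, 2.0426485538482666), 68.19859313964844)]
or [((292.5, 240.0), (35.0, 38.0), 0.0), ((242.49996948242188, 187.0), (3.882901668548584, 1.3867504596710205), 56.3099365234375), ((313.7500305175781, 249.75003051757812), (3.535533905029297, 4.242640495300293), 45.0)]
```

```bash
cat >> h.py <<'E'
A=np.array([.528,.135])
def fp(deg,z,rad=.050):
    t=np.radians(deg); yaw=(deg+90+180)%360-180
    return [A[0]+rad*np.cos(t),A[1]+rad*np.sin(t),z],[180,0,yaw]
def ftan(deg):  # reaction opposing anticlockwise motion, averaged
    f=np.mean([r.get_obs()['force'] for _ in range(5)],0); t=np.radians(deg)
    return -(f@[-np.sin(t),np.cos(t),0]), f
E
python3 - <<'E'
from h import *
for d in (222,300,360): print(r.inverse_kinematics(*fp(d,.178)))
r.set_gripper(0.0,10)
p=r.get_obs()['tool_pos'];r.line_to([p[0],p[1],.33],max_speed=.25)
r.goto(*fp(222,.32)); 
t0=r.get_obs()['time_s'];print(t0,r.get_obs()['grip_width'])
r.line_to(fp(222,.178)[0],max_speed=.15)
f=ftan(222);t1=r.get_obs()['time_s'];print(t1-t0,f,r.get_obs()['tool_pos'],fp(222,.178)[0])
r.line_to(*fp(226,.178),max_speed=.05);print(r.get_obs()['time_s']-t1,ftan(226))
t=r.get_obs()['time_s'];ftan(0);print(r.get_obs()['time_s']-t)
shot('wrist','w1')
E
```

```text
[ 1.78556760e+00  4.26481436e+00  1.00286569e+02 -2.54444375e-14
  7.54486167e+01  1.39785568e+02]
[ 5.69258365e-01  1.14544255e+01  9.21287904e+01 -2.54444375e-14
  7.64167841e+01  6.05692584e+01]
[ 4.79616991e+00  1.53650847e+01  8.73311087e+01 -2.54444375e-14
  7.73038065e+01  4.79616991e+00]
4.525 0.0007094910650276712
1.0999999999999996 (np.float64(-0.15987835900597408), array([0.39979781, 0.14484202, 0.51026544])) [0.49172733 0.10165371 0.17908421] [np.float64(0.4908427587261303), np.float64(0.1015434696820571), 0.178]
0.25 (np.float64(-0.33938767946106707), array([ 0.24672028, -0.23308142,  0.41884238]))
0.0
```

View pics/w1.png

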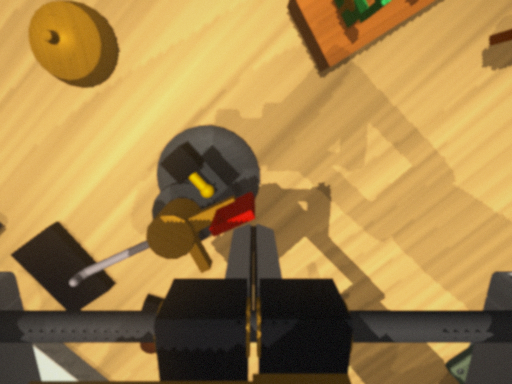

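The wrist view shows the closed fingers just clear of the fin's clockwise side (fin at 233,213), so I'll push coarsely to well short of home.

```bash
python3 - <<'E'
from h import *
out=[]
for d in range(230,319,4):
    r.line_to(*fp(d,.178),max_speed=.05); f,v=ftan(d); out.append((d,round(f,1)))
    if f>8: print('STOP',v);break
print(out,r.get_obs()['time_s'],r.get_obs()['tool_pos'],fp(d,.178))
shot('wrist','w2')
E
```

```text
[(230, np.float64(-0.5)), (234, np.float64(0.2)), (238, np.float64(1.2)), (242, np.float64(2.4)), (246, np.float64(2.1)), (250, np.float64(2.3)), (254, np.float64(2.5)), (258, np.float64(1.1)), (262, np.float64(2.2)), (266, np.float64(2.4)), (270, np.float64(1.2)), (274, np.float64(1.7)), (278, np.float64(2.5)), (282, np.float64(1.4)), (286, np.float64(1.5)), (290, np.float64(2.6)), (294, np.float64(2.6)), (298, np.float64(2.9)), (302, np.float64(1.7)), (306, np.float64(1.9)), (310, np.float64(1.9)), (314, np.float64(2.3)), (318, np.float64(3.1))] 11.675 [0.56532455 0.10156756 0.17812691] ([np.float64(0.5651572412738697), np.float64(0.1015434696820571), 0.178], [180, 0, 48])
```

View pics/w2.png

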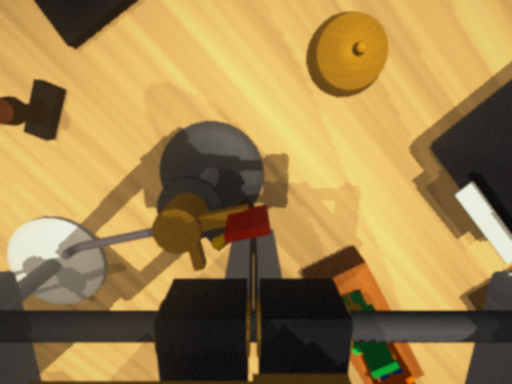

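The swivel has turned: the lug at (198,258) is nearing the yellow catch at (218,240). I'll continue in fine steps, feeling for the stop.

```bash
python3 - <<'E'
from h import *
out=[];d=318.
step=1.
while d<368:
    d+=step; r.line_to(*fp(d,.178),max_speed=.03); f,v=ftan(d); out.append((d,round(float(f),1)))
    if f>4.2: step=.5
    if f>7.5: break
print(out,v,r.get_obs()['time_s'])
shot('wrist','w3')
E
```

```text
[(319.0, 2.8), (320.0, 3.5), (321.0, 3.1), (322.0, 2.0), (323.0, 2.9), (324.0, 2.7), (325.0, 3.4), (326.0, 3.8), (327.0, 3.4), (328.0, 3.2), (329.0, 2.8), (330.0, 2.5), (331.0, 3.5), (332.0, 2.6), (333.0, 2.3), (334.0, 3.4), (335.0, 2.5), (336.0, 3.0), (337.0, 4.3), (337.5, 3.6), (338.0, 2.8), (338.5, 3.9), (339.0, 4.2), (339.5, 3.9), (340.0, 3.6), (340.5, 3.4), (341.0, 4.4), (341.5, 4.8), (342.0, 3.9), (342.5, 4.4), (343.0, 4.8), (343.5, 5.7), (344.0, 3.7), (344.5, 4.7), (345.0, 6.2), (345.5, 5.3), (346.0, 5.3), (346.5, 6.0), (347.0, 7.2), (347.5, 6.6), (348.0, 8.0)] [ 3.04184693 -8.78298368 -0.66076913] 21.975
```

View pics/w3.png

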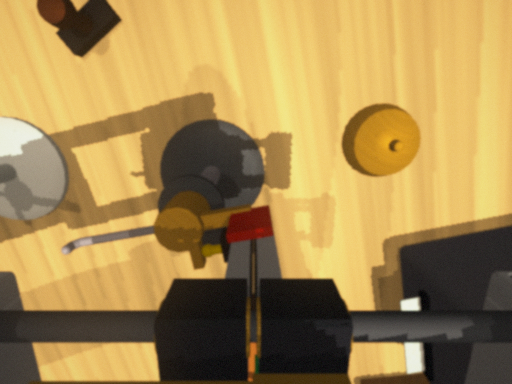

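The lug bears on the catch and the force is rising. I'll check commanded against actual position for a couple more small steps.

```bash
python3 - <<'E'
from h import *
def ang():
    p=r.get_obs()['tool_pos'][:2]-A; return round(float(np.degrees(np.arctan2(p[1],p[0])))%360,2)
def F(d):
    fs=[]
    for _ in range(4): fs.append(ftan(d)[0]); r.pause(.03)
    return round(float(np.mean(fs)),1)
print(348,ang(),F(348))
for d in (348.5,349,349.5,350):
    r.line_to(*fp(d,.178),max_speed=.03); f=F(d); print(d,ang(),f)
    if f>11: break
print(r.get_obs()['time_s'])
E
```

```text
348 345.87 8.1
348.5 346.06 8.9
349 346.25 9.2
349.5 346.47 9.9
350 346.66 10.5
23.6917
```

The stop is confirmed: command advanced 2° but the fin moved only 0.8°, with the force rising about four times faster than the spring would give. I'll retreat and hover over the rack.

```bash
python3 - <<'E'
from h import *
r.line_to(*fp(332,.178),max_speed=.08)
r.line_to(fp(332,.30)[0],max_speed=.25)
r.goto([.540,-.139,.27],[180,0,168]); r.set_gripper(.034)
print(r.get_obs()['time_s'],r.get_obs()['tool_pos'],r.get_obs()['force'])
w=shot('wrist','w4');a=shot('top','top4');b=shot('side','side4')
t=cv2.resize(a['frame'][165:215,205:275],(420,300),interpolation=cv2.INTER_CUBIC)
s=cv2.resize(b['frame'][165:240,200:280],(320,300),interpolation=cv2.INTER_CUBIC)
x=np.hstack([t,s]); ww=cv2.resize(w['frame'],(400,300)); ww=cv2.copyMakeBorder(ww,0,0,0,340,cv2.BORDER_CONSTANT)
cv2.imwrite('pics/m4.png',np.vstack([x,ww])[:,:,::-1])
E
```

```text
27.4833 [ 0.5400018  -0.13901256  0.27000591] [-1.01193051  0.36326308 -0.56534963]
```

View pics/m4.png

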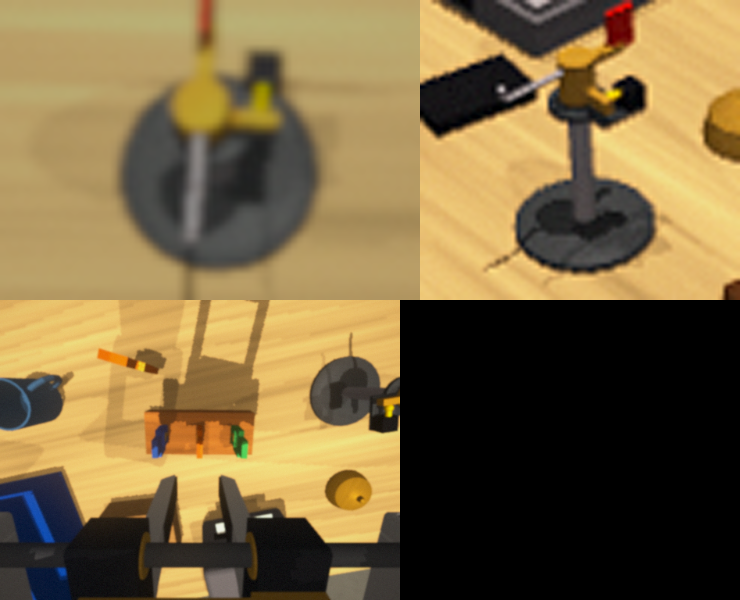

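Hook now points down in the top view (tip at crop (189,237), hub (200,107)) with the lug tight on the catch. The wrist view shows the orange tab at about (199,455), blue left and green right. Now to measure the yaw and tab positions.

```bash
python3 - <<'E'
from h import *
a=shot('top');w=shot('wrist')
h=onz(a,205+200/6,165+107/6,.18);t=onz(a,205+189/6,165+237/6,.183);fn=onz(a,205+204/6,165+15/6,.2)
d=t-h;print('hub',h,'tip',t,np.linalg.norm(d[:2]),np.degrees(np.arctan2(d[1],d[0])), 'fin',fn)
for nm,lo,hi in (('blue',(105,180,60),(125,255,255)),('or',(8,200,160),(14,255,255)),('green',(60,150,60),(85,255,255))):
  for k in blobs(w,lo,hi,(180,110,330,215))[:2]:
    q=cv2.minAreaRect(k);x,y,ww,hh=cv2.boundingRect(k);low=k[:,0][k[:,0,1]>=y+hh-3].mean(0)
    up=k[:,0][k[:,0,1]<=y+2].mean(0)
    print(nm,np.round(q[0]),np.round(q[1]),q[2],(x,y,ww,hh),'low@.148',onz(w,*low,.148),'up',up)
for P in ([.54,-.139,.148],[.54,-.139,.045]): print(P,proj(w,np.array(P)))
img=cv2.resize(w['frame'][110:215,170:350],(800,467),interpolation=cv2.INTER_CUBIC);cv2.imwrite('pics/c5.png',img[:,:,::-1])
E
```

```text
hub [0.52694705 0.13550129 0.18      ] tip [0.4539993  0.13821331 0.183     ] 0.07299814623192426 177.8708627609544 fin [0.57347651 0.13395878 0.2       ]
or [254. 176.] [41. 81.] 90.0 (214, 155, 82, 42) low@.148 [ 0.54891915 -0.13498178  0.148     ] up [251.05263158 155.52631579]
or [196. 162.] [38. 17.] 87.51044464111328 (186, 143, 19, 39) low@.148 [ 0.51910711 -0.20212725  0.148     ] up [192.73684211 144.26315789]
green [312. 192.] [ 5. 16.] 4.085616588592529 (309, 184, 7, 17) low@.148 [ 0.5651782  -0.08354857  0.148     ] up [313.8 185. ]
[0.54, -0.139, 0.148] [253.79711002 187.12240213]
[0.54, -0.139, 0.045] [253.56158365 167.7901236 ]
```

View pics/c5.png

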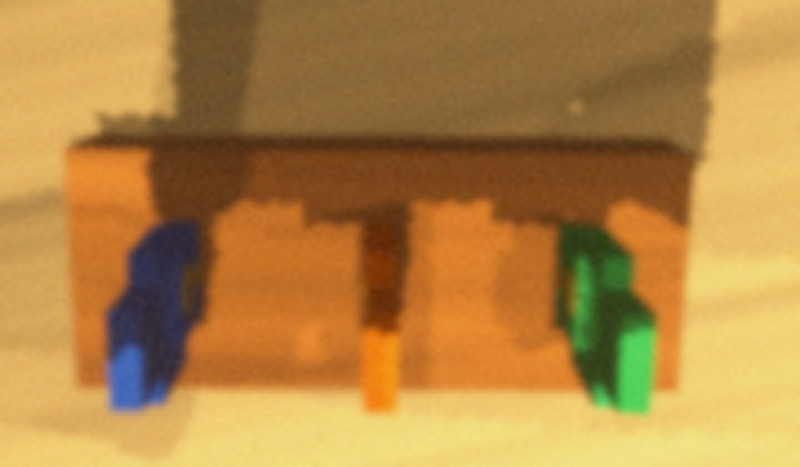

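Orange tab's top face is centred at crop (381,370), blue at (127,377), green at (635,365); all rack edges are level in view, so yaw is right to within a degree or so.

```bash
python3 - <<'E'
from h import *
w=shot('wrist');c=lambda x,y,z:onz(w,170+x/4.444,110+y/4.448,z)
T={n:c(x,y,.148) for n,x,y in (('o',381,370),('b',127,377),('g',635,365))};print(T)
d=T['g']-T['b'];print(np.linalg.norm(d),np.degrees(np.arctan2(d[1],d[0])))
e=c(680,388,.045)-c(80,388,.045);print(np.linalg.norm(e),np.degrees(np.arctan2(e[1],e[0])))
e=c(690,148,.045)-c(66,148,.045);print(np.linalg.norm(e),np.degrees(np.arctan2(e[1],e[0])))
for x,y in((80,388),(680,388),(690,148),(66,148)):print(c(x,y,.045))
E
```

```text
{'o': array([ 0.54681102, -0.13837088,  0.148     ]), 'b': array([ 0.5361315 , -0.19708245,  0.148     ]), 'g': array([ 0.55794189, -0.07989865,  0.148     ])}
0.1191961997307903 79.45668278747105
0.1895707989298993 78.04944810591718
0.1874084591668536 78.05502318363293
[ 0.56201587 -0.2377075   0.045     ]
[ 0.60126981 -0.05224534  0.045     ]
[ 0.52729478 -0.03849878  0.045     ]
[ 0.48850643 -0.22184924  0.045     ]
```

```bash
python3 - <<'E'
from h import *
r.set_gripper(.034)
r.goto([.546,-.138,.19],[180,0,168.5]); r.line_to([.546,-.138,.123],max_speed=.12)
print(r.get_obs()['force'])
r.set_gripper(0,20); o=r.get_obs(); print(o['grip_width'],o['finger_force'],o['force'])
r.line_to([.546,-.138,.19],max_speed=.12); o=r.get_obs(); print(o['grip_width'],o['force'],o['time_s'])
r.line_to([.546,-.138,.30],max_speed=.2)
a=shot('top','top6')
for k in blobs(a,(0,180,100),(5,255,255),(205,225,250,275),2)+blobs(a,(174,180,100),(179,255,255),(205,225,250,275),2):
    print(cv2.boundingRect(k),onz(a,*cen(k),.2))
print('whitefoot',onz(a,225,257,.014),onz(a,221,253,.18))
b=shot('side','side6');w=shot('wrist')
W=cv2.resize(w['frame'],(400,300));B=b['frame'][100:325,170:470];B=cv2.resize(B,(400,300));T=cv2.resize(a['frame'][165:285,200:360],(400,300))
m=np.vstack([np.hstack([W,B]),np.hstack([T,0*T])]);cv2.imwrite('pics/m6.png',m[:,:,::-1])
E
```

```text
[0.01312055 0.43550435 0.25913709]
0.007935107200812818 19.999260306358337 [-0.50371147 -0.00813462  2.09792124]
0.0071257791377631954 [ 0.20230785 -1.19902585 -0.16758663] 30.3583
(224, 237, 3, 5) [0.33997696 0.16902162 0.2       ]
whitefoot [0.29504879 0.18410216 0.014     ] [0.29759053 0.18076011 0.18      ]
```

View pics/m6.png

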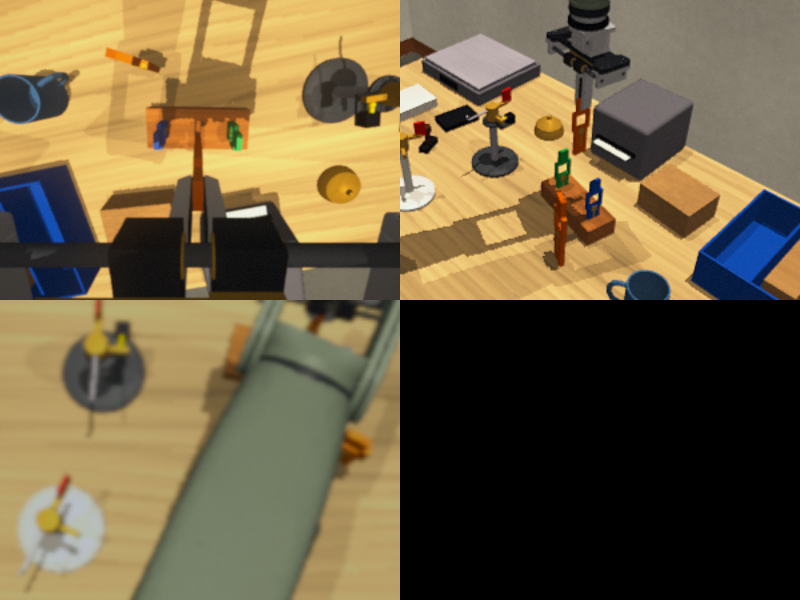

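The paddle is held upright, and the rack neighbours and the white stand are clear of the path. I'll carry it to just off the hook tip and check.

```bash
cat >> h.py <<'E'
H=np.array([.5275,.135]); HY=178.
def hp(rad,z,lat=0):
    t=np.radians(HY); u=np.array([np.cos(t),np.sin(t)]); n=np.array([-u[1],u[0]])
    p=H+rad*u+lat*n; return [p[0],p[1],z]
HO=[180,0,HY-90]
E
python3 - <<'E'
from h import *
r.goto(hp(.108,.325),HO); r.line_to(hp(.108,.203),max_speed=.2)
o=r.get_obs();print(o['time_s'],o['tool_pos'],o['grip_width'])
w=shot('wrist','w7');b=shot('side','side7');a=shot('top')
for n,P in (('tip',hp(.074,.183)),('eye',hp(.108,.19)),('seat',hp(.048,.173))): print(n,proj(b,P),proj(w,P),proj(a,P))
B=cv2.resize(b['frame'][150:240,190:280],(600,600),interpolation=cv2.INTER_CUBIC)[:, :]
W=w['frame'][90:330,180:340];W=cv2.resize(W,(200,300));T=cv2.resize(a['frame'][160:235,215:265],(200,300))
cv2.imwrite('pics/m7.png',np.hstack([B,np.vstack([W,T])])[:,:,::-1])
E
```

```text
33.65 [0.42049098 0.13871033 0.20397299] 0.008128023060738683
tip [219.09591745 187.33148569] [297.86808085 223.3809289 ] [236.68899308 204.64326018]
eye [210.08175603 189.69385691] [250.13821744 227.14626868] [235.71782622 214.6670972 ]
seat [225.88287958 186.77761392] [330.77919247 218.39965225] [237.51294512 197.41437847]
```

View pics/m7.png

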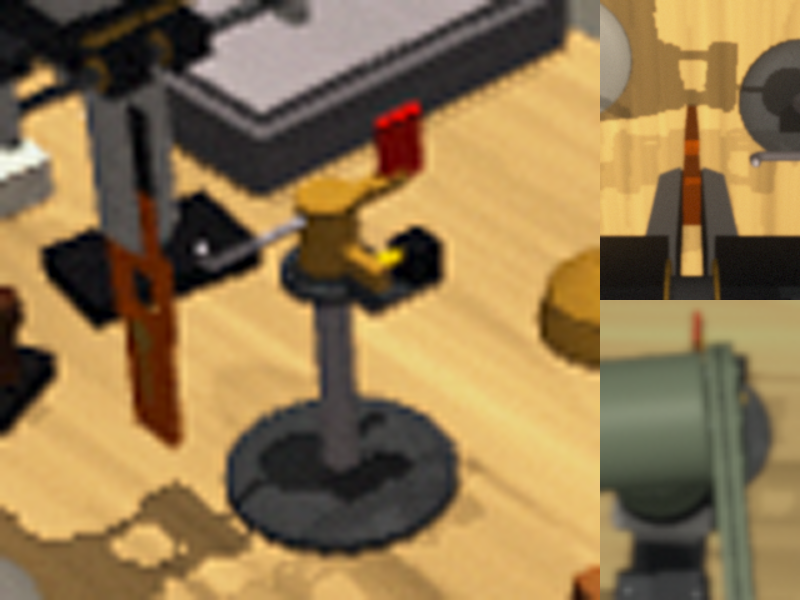

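The tip (202,243) and the eye (top about 138,262) line up to within 2–3 mm and the hook is at mid-eye height. Inserting with a 2 mm sideways correction and watching the force.

```bash
python3 - <<'E'
from h import *
def F():
    fs=[]
    for _ in range(4): fs.append(r.get_obs()['force']); r.pause(.03)
    return np.mean(fs,0).round(2)
r.line_to(hp(.108,.203,-.002),max_speed=.05); f0=F(); print('f0',f0)
ok=True
for rad in (.095,.085,.075,.065,.056,.047):
    r.line_to(hp(rad,.203,-.002),max_speed=.06); f=F()-f0; print(rad,f)
    if np.linalg.norm(f)>2.5: ok=False;break
if ok:
    r.line_to(hp(.047,.191,-.002),max_speed=.04); f0=F(); print('base',f0)
    for z in np.arange(.190,.180,-.001):
        r.line_to(hp(.047,z,-.002),max_speed=.02); f=F()-f0; print(round(z,3),f)
        if f[2]>1.5 or np.linalg.norm(f)>3: break
print(r.get_obs()['time_s'],r.get_obs()['grip_width'])
b=shot('side','side8');w=shot('wrist')
B=cv2.resize(b['frame'][150:240,190:280],(600,600),interpolation=cv2.INTER_CUBIC)
W=cv2.resize(w['frame'][90:330,180:340],(200,300))
cv2.imwrite('pics/m8.png',np.hstack([B,np.vstack([W,W*0])])[:,:,::-1])
E
```

```text
f0 [ 0.28  0.24 -0.61]
0.095 [-0.43 -0.1  -0.14]
0.085 [-0.57 -0.19  0.42]
0.075 [-0.67  0.09 -0.01]
0.065 [-0.48 -0.14  0.13]
0.056 [-0.55 -0.18  0.21]
0.047 [-0.23  0.13  0.39]
base [-0.21  0.04 -0.7 ]
0.19 [ 0.4  -0.23 -0.03]
0.189 [0.33 0.2  0.22]
0.188 [-0.14  0.13 -0.21]
0.187 [ 0.01 -0.17  0.65]
0.186 [-0.27  0.04  1.66]
39.4 0.007764469361505234
```

View pics/m8.png

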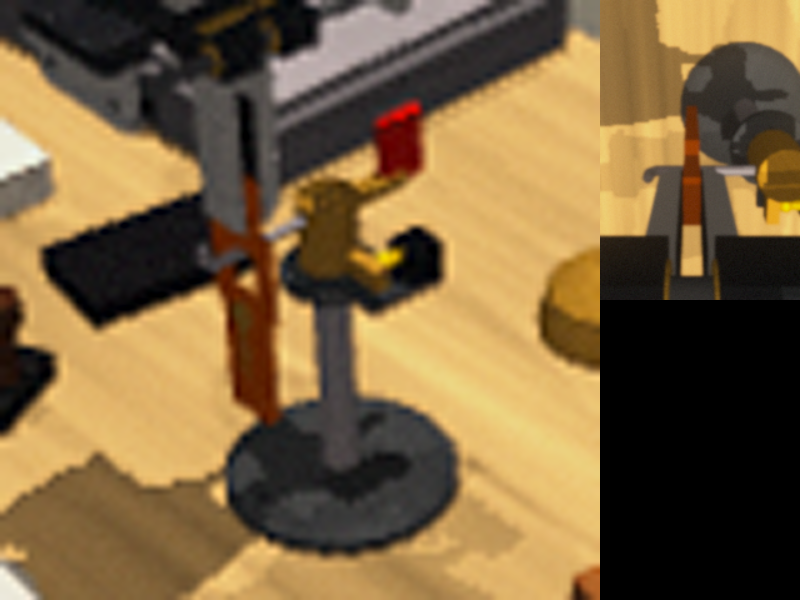

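The hook runs through the eye and contact came at the expected height (.186) with about 1.7 N. Releasing gently and rising.

```bash
python3 - <<'E'
from h import *
r.set_gripper(.018,5); print(r.get_obs()['force'],r.get_obs()['grip_width'])
r.line_to(hp(.047,.26,-.002),max_speed=.06); r.line_to(hp(.047,.32,-.002),max_speed=.15)
r.goto([.40,-.05,.36],[180,0,90]); r.pause(1.)
a=shot('top','top9');b=shot('side','side9');print(r.get_obs()['time_s'])
B=cv2.resize(b['frame'][150:240,190:280],(500,500),interpolation=cv2.INTER_CUBIC)
T=cv2.resize(a['frame'][165:225,210:246],(300,500),interpolation=cv2.INTER_CUBIC)
cv2.imwrite('pics/m9.png',np.hstack([B,T])[:,:,::-1])
E
```

```text
[0.38542332 0.37547596 0.14396082] 0.017995203202798318
43.7833
```

View pics/m9.png

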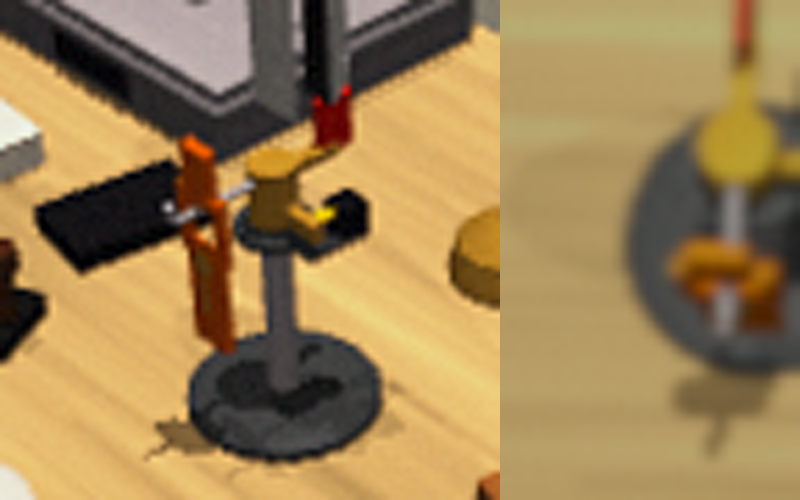

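I've now viewed 12 pictures, which is over the limit of 10, so I'll make the last checks numerically. I'll compare fin and paddle pixels over time.

```bash
python3 - <<'E'
from h import *
L=lambda f:cv2.imread(f'pics/{f}.png')[:,:,::-1]
def st(f):
    c={'frame':np.ascontiguousarray(f)};h=hsv(c)
    m=((h[...,0]<5)|(h[...,0]>174))&(h[...,1]>170)&(h[...,2]>90);m[:160]=0;m[200:]=0;m[:,:225]=0;m[:,265:]=0
    o=(h[...,0]>6)&(h[...,0]<15)&(h[...,1]>170);o[:185]=0;o[215:]=0;o[:,:225]=0;o[:,260:]=0
    g=lambda m:np.round([np.mean(x) for x in np.nonzero(m)][::-1],2).tolist()+[int(m.sum())]
    return g(m),g(o)
print(st(L('top4')));print(st(L('top9')))
p=shot('top')['frame']
for _ in range(4):
    r.pause(.7);q=shot('top')['frame'];print(st(q),np.abs(q[165:225,210:262].astype(float)-p[165:225,210:262]).mean());p=q
print(r.get_obs()['time_s'])
E
```

```text
([nan, nan, 0], [nan, nan, 0])
([nan, nan, 0], [238.0, 200.19, 21])
([nan, nan, 0], [238.09, 200.26, 23]) 0.5014957264957265
([nan, nan, 0], [238.8, 199.72, 25]) 0.5012820512820513
([nan, nan, 0], [238.43, 200.3, 23]) 0.5197649572649573
([nan, nan, 0], [238.46, 199.85, 26]) 0.5071581196581196
46.8333
  return _methods._mean(a, axis=axis, dtype=dtype,
  ret = ret.dtype.type(ret / rcount)
```

```bash
python3 - <<'E'
from h import *
L=lambda f:cv2.imread(f'pics/{f}.png')[:,:,::-1].astype(float)
def red(f):
    f=f[155:176,230:250]; w=np.clip(f[...,0]-1.0*f[...,1]-60,0,None); y,x=np.mgrid[155:176,230:250]
    return (w*x).sum()/w.sum(),(w*y).sum()/w.sum(),w.sum()
s=lambda:np.mean([shot('top')['frame'].astype(float) for _ in range(6)],0)
n=s();print(red(L('top4')),red(L('top6')),red(n))
r.pause(3);m=s();print(red(m),np.abs(m-n)[165:225,210:262].mean(),np.abs(m-n)[185:215,225:255].max(),r.get_obs()['time_s'])
E
```

```text
(np.float64(238.76732673267327), np.float64(166.33663366336634), np.float64(202.0)) (np.float64(238.76732673267327), np.float64(166.32178217821783), np.float64(202.0)) (np.float64(238.7731871838111), np.float64(166.3043844856661), np.float64(197.66666666666669))
(np.float64(238.77072758037227), np.float64(166.3104906937394), np.float64(196.99999999999994)) 0.24658119658119643 2.999999999999999 50.4333
```

The fin hasn't moved (within 0.01 px) and the paddle is at rest. Handing in.

```bash
python3 -c "
from h import *
print(workorder.close_job())"
```

```text
the job is handed in; nothing more can be done
None
```

I pushed the swivel home to its hard stop (about 10.5 N at most), hung the orange paddle by its eye on the hook, and handed the job in at about 50 s; the fin had not moved and the paddle hung still, leaning slightly, though I viewed 12 pictures against the limit of 10.

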